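# Rotate and restock the tin row beside the hob

## Robot

A 6-joint arm with a two-finger parallel gripper is mounted at the origin on the work surface. World frame = base frame: x ahead of the robot, y to its left, z up, the work surface at z = 0. Lengths are in m, angles in rad, forces in N, time in s.
With the tool pointing down it reaches from about 0.325 to 0.875 m from the base axis. Payload 4.4 kg.
Tool frame: the origin (TCP) lies at the very end of the fingers, on their centre line; the grasp point (between the pads) lies 19 mm behind it; y points along the fingers, x is the direction in which the jaws open and shut, and the axes are right-handed (so a half turn about y gives the same grasp; the last joint's range is limited). The gripper opens to 85 mm and grips with 20 to 120 N. Pads are 22 mm wide; open, the fingers measure 114 mm over their backs; the gripper's body (76 mm by 85 mm) begins 54 mm behind the grasp point. The pads swing forward as they close: fully open they stand 13 mm farther back than shut.
Start: joints at [1.067, 0.207, 1.542, -0, 1.393, -0.15], TCP at [0.199, 0.54, 0.207] pointing down, gripper open.
Joint ranges: [-2.73, 2.73], [-0.86, 2.22], [0.23, 2.46], [-1.11, 4.25], [0.08, 2.63], [-2.82, 2.82]. Speed limits (rad/s): [2.79, 2.79, 3.14, 3.14, 3.14, 3.14].

## Interface

Orientations are given as [roll, pitch, yaw] about the fixed x, y, z axes, in that order (R = Rz(yaw) Ry(pitch) Rx(roll)).
In Python, from plant import manip gives the robot as it stands. The module is installed in compiled form; this text tells all that it offers.
- The arm moves only by the shell command python3 -m pendant 'ROWS'. ROWS is JSON, a list of rows, each a list of 7 numbers: the closure in counts, from 0 (fully open) to 255 (shut), then the shift along the tool's x, y, z in cm, then the turn, a rotation vector about the tool's x, y, z in degrees. A call has 1 to 8 rows; each row shifts and turns the commanded pose from where the row before left it, along the tool's axes as they then stand; what a row does not reach is not made up. A row lasts 1/8 s, in which the tool goes at most 62.5 mm and 10.7 degrees, less where a joint would pass 70% of its speed; a pose out of reach is approached as far as the arm can. A call with a gripper value outside its range is refused whole. The fingers move at their own pace and stop on an object; the grip force is fixed at half the most. Time passes only in rows, so rows that do not move let the fingers close. It gives the time, the measured TCP pose, the force and the opening at its end, in the units of the state.
- manip.get_state(): the state, without advancing time (a new reading comes with each control period).
- manip.camera(name): name is "side" or "top"; returns (picture, depth): 400x640x3 uint8, red, green, blue; 400x640 float32, m along the optical axis (not along the pixel's ray), 0 where there is no reading.
- manip.calibration(name): a dict with "fx", "fy", "cx", "cy" (pixels), "D" ([k1, k2, p1, p2, k3] as OpenCV has them; the pictures are not rectified), "rvec" (rotation vector, rad) and "tvec" (3), from world to camera coordinates, as OpenCV has them. Camera axes: x right, y down, z forward; pixel columns grow to the right and rows downward; lengths in m; the calibration is good to about 2 mm. A picture is of the moment at which its call begins. calibration takes no time and is no camera call.
- manip.sign_off(): hands the job in, once; it reports no verdict.
Trained networks look in the newest picture that a camera, given by its name, has taken for a name from the list of things; names that differ only in an ending like _2 or _b are one class to them, and where a whole thing is asked for, a point or a joint stands for the part that bears it (a point fixed in the world has none). Each returns a list of dicts, best first, with "conf" (0 to 1); they miss things now and then, are a little off and sometimes report something else, mostly with a low value. They report only what shows in the picture. A call takes as long as a camera call. They do not tell look-alikes from the thing itself.
- manip.silhouettes(camera, query): "mask" (400x640 bool, what is visible of it) and "extent" ([left, top, width, height] in pixels, round what is visible of it).
The state is a dict: "time": time; "q": joint angles; "qvel": joint speeds; "tau": joint torques, N m; "ee_pos": TCP position; "tcp_rot": TCP orientation; "force": force on the tool from outside, world axes, zero at the start; "moment": the same for the moment, N m; "grip_width": finger opening in m.
Only numpy, scipy, OpenCV 4.12 (cv2) and the standard library are available. Lean on these libraries where they do the work, as an engineer would, in place of code of your own. Each camera call takes 0.05 s, during which the arm holds its last target.

## Task

Restock the row of slim tins on the steel shelf, oldest first: bring the two older tins forward in their lane, in the order they stand, until the front one is up at the front rail and the other close behind it, and stand the new tin from the chopping board close behind those two in the same lane. Set the tins down upright rather than dropping them, let go of them, and leave the jars, the squat tins and everything else where they are.

Things in the scene. Friction and masses are not known exactly. Their poses are not given: they have to be found in the camera images.
- shelf: low fixed steel counter shelf, 252 mm deep, 308 wide; origin on the counter under its middle, x from front (robot's side) to back, y left, z up. Deck 80 mm above the counter, 240 mm from front rail to back upstand; three lanes front to back, 96 mm apart, between wire dividers. Tops above the deck: dividers 27 mm, front rail 26, upstand 30
- tin_a_mid (a point): the front one of the two older tins in the tin lane of the shelf: slim steel tin, plain paper label and ring pull, a plain upright cylinder 54 mm across and 89 mm high, 200 g (hidden spread about 0.75 to 1.3 times); this point is its centre, 44.5 mm above its underside, z up its axis
- tin_b_mid (a point): the rear one of the two older tins, standing 3 to 8 mm behind the front one in the same lane: slim steel tin, plain paper label and ring pull, a plain upright cylinder 54 mm across and 89 mm high, 200 g (hidden spread about 0.75 to 1.3 times); this point is its centre, 44.5 mm above its underside, z up its axis
- tin_new_mid (a point): the new tin, the only tin on the chopping board: slim steel tin, plain paper label and ring pull, a plain upright cylinder 54 mm across and 89 mm high, 200 g (hidden spread about 0.75 to 1.3 times); this point is its centre, 44.5 mm above its underside, z up its axis
- board: dark chopping board lying on the counter left of the shelf, fixed, 270 x 240 x 14 mm; origin under its centre, z up
- lane_left (a point): front end of the shelf's left lane (as seen by the robot): a point on the deck, on the lane's centre line, at the inner face of the front rail; x points along the lane towards the back of the shelf, y to its left, z up
- lane_mid (a point): front end of the shelf's middle lane (as seen by the robot): a point on the deck, on the lane's centre line, at the inner face of the front rail; x points along the lane towards the back of the shelf, y to its left, z up
- lane_right (a point): front end of the shelf's right lane (as seen by the robot): a point on the deck, on the lane's centre line, at the inner face of the front rail; x points along the lane towards the back of the shelf, y to its left, z up
- jar_a_mid (a point): rear spice jar of the jar lane, 48 mm across, 95 mm high, black cap; this point is its centre; a bystander, stays where it is
- jar_b_mid (a point): front spice jar of the jar lane, same as the rear one; this point is its centre; a bystander, stays where it is
- squat_a_mid (a point): rear squat tin of the squat-tin lane, 62 mm across, 38 mm high; this point is its centre; a bystander, stays where it is
- squat_b_mid (a point): front squat tin of the squat-tin lane, same as the rear one; this point is its centre; a bystander, stays where it is
- grinder_mid (a point): spice grinder on the chopping board, 47 mm across, 102 mm high, black cap; this point is its centre; a bystander
- ramekin_mid (a point): open white ramekin on the chopping board, 72 mm across, 42 mm high; this point is its centre; a bystander
Mind the look-alikes: they are no part of the job. Leave any orange look-alike of the part that bears tin_b_mid alone.

How it is judged:
By the outcome, as a careful person would: the job done as asked, in the order asked, and still so for the second after the job is handed in, with the robot touching nothing.
It also fails if it takes over 58 s, if anything falls off the work surface, if the arm or the gripper's body presses on something with over 40 N, if the wrist force passes 120 N, or if a joint passes its speed limit or range.

## Working session

There is one attempt and no reset: what is moved stays moved. The work goes in short steps, Python scripts to look and compute and a shell command to move; the robot and the scene stay as the last step left them, time stands still between calls to the robot, and variables do not carry over. Pictures are saved under pics/ and viewed, and the job is handed in when it is done.

```bash
mkdir -p pics; ls; python3 - <<'E'
from plant import manip
import cv2,numpy as np
s=manip.get_state(); print({k:np.round(v,3).tolist() for k,v in s.items()})
for n in ("side","top"):
    p,d=manip.camera(n); cv2.imwrite(f"pics/{n}0.png",p[:,:,::-1]); np.savez(f"{n}0.npz",p=p,d=d)
    c=manip.calibration(n); print(n,{k:np.round(v,4).tolist() for k,v in c.items()})
E
```

```text
pics
{'time': 0.0, 'q': [1.067, 0.207, 1.543, -0.0, 1.393, -0.15], 'qvel': [-0.001, -0.0, -0.0, 0.001, 0.002, -0.0], 'tau': [0.0, -38.303, -29.16, -0.0, 0.011, -0.0], 'ee_pos': [0.198, 0.539, 0.206], 'tcp_rot': [-1.57, 0.002, 1.218], 'force': [0.408, -0.417, 0.671], 'moment': [0.036, -0.029, -0.013], 'grip_width': 0.086}
side {'fx': 450.7999, 'fy': 450.7999, 'cx': 318.8459, 'cy': 202.103, 'D': [-0.1216, 0.0, 0.0, 0.0, 0.0], 'rvec': [2.2114, -0.7227, 0.3375], 'tvec': [-0.4194, 0.3439, 0.758]}
top {'fx': 403.1615, 'fy': 403.1615, 'cx': 314.7751, 'cy': 195.1064, 'D': [-0.0348, 0.0, 0.0, 0.0, 0.0], 'rvec': [2.1505, -2.0974, 0.1812], 'tvec': [0.0722, 0.6173, 1.0559]}
```

View pics/side0.png

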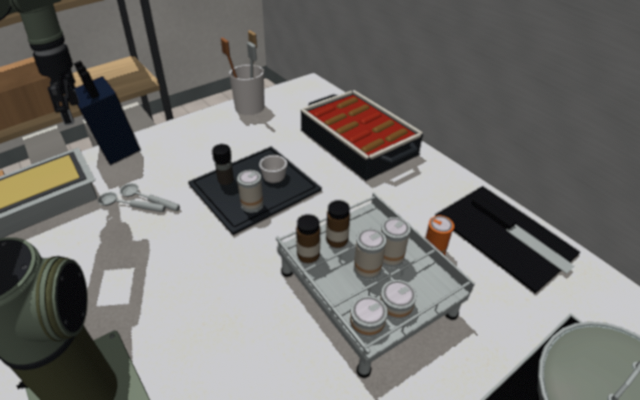

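View pics/top0.png

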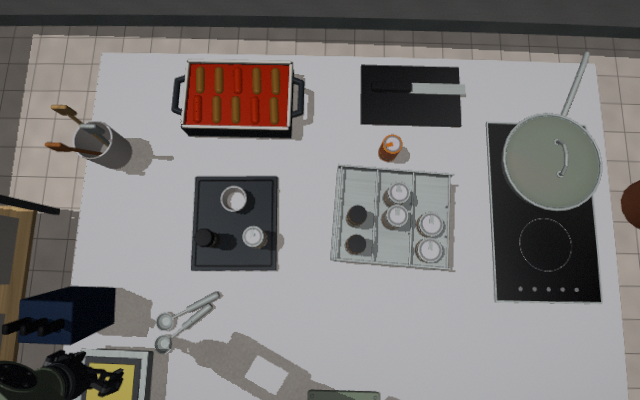

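The side picture shows the tins of the middle lane at (370,250) in front and (395,238) at the rear, jars at (308,240) and (338,222), and squat tins at (368,313) and (398,297). The new tin is on the board at (250,190) and an orange look-alike is at (440,233). In the top picture the tin tops are at (396,216), (398,193) and (253,237), with the orange one at (390,147).

Now a metric measurement from the depth.

```bash
cat > h.py <<'E'
from plant import manip
import cv2,numpy as np
from scipy.optimize import least_squares
def cloud(n,d):
    c=manip.calibration(n); K=np.array([[c['fx'],0,c['cx']],[0,c['fy'],c['cy']],[0,0,1]]);D=np.array(c['D'])
    v,u=np.mgrid[0:400,0:640]
    pts=np.stack([u.ravel(),v.ravel()],1).astype(np.float64)[:,None]
    n_=cv2.undistortPoints(pts,K,D).reshape(400,640,2)
    P=np.dstack([n_*d[...,None],d]); R=cv2.Rodrigues(np.array(c['rvec']))[0]
    W=(P-np.array(c['tvec']))@R; W[d==0]=np.nan
    return W
def proj(n,X):
    c=manip.calibration(n); K=np.array([[c['fx'],0,c['cx']],[0,c['fy'],c['cy']],[0,0,1]])
    return cv2.projectPoints(np.array(X,float).reshape(-1,1,3),np.array(c['rvec']),np.array(c['tvec']),K,np.array(c['D']))[0].reshape(-1,2)
E
python3 - <<'E'
from h import *
for n in ("top","side"):
    z=np.load(n+"0.npz"); W=cloud(n,z['d']); p=z['p']
    # counter check
    m=(abs(W[...,0]-.45)<.06)&(abs(W[...,1]-0.05)<.05); print(n,'counter z',np.nanmedian(W[m][:,2]))
    # ortho map: x .35..0.9, y -.35.. .4
    s=1000; H=np.zeros((600,800),np.float32); C=np.zeros((600,800,3),np.uint8)
    x,y,zz=W.reshape(-1,3).T; u=((.42-y)*s); v=((.95-x)*s); ok=(u>1)&(u<798)&(v>1)&(v<598)&np.isfinite(zz)
    o=np.argsort(np.where(ok,zz,-9)); 
    for i in o[np.sum(~ok):]:
        C[int(v[i]):int(v[i])+2,int(u[i]):int(u[i])+2]=p.reshape(-1,3)[i]
    cv2.imwrite(f"pics/ortho_{n}.png",C[:,:,::-1])
    # top clusters
    for lo,hi,nm in ((.160,.180,'slim/jar tops shelf'),(.095,.112,'new'),(.112,.124,'grinder/squat')):
        mm=((W[...,2]>lo)&(W[...,2]<hi)&(W[...,0]>.35)&(W[...,0]<.9)&(abs(W[...,1])<.5)).astype(np.uint8)
        k,l,st,ce=cv2.connectedComponentsWithStats(mm)
        for i in range(1,k):
            if st[i,4]>25: print(nm,st[i],np.round(np.nanmean(W[l==i],0),4),np.round(np.nanmin(W[l==i],0),3),np.round(np.nanmax(W[l==i],0),3))
E
```

```text
top counter z 9.655956042349905e-05
slim/jar tops shelf [388 182  22  22 382] [ 0.6065 -0.1206  0.1684] [ 0.58  -0.147  0.162] [ 0.633 -0.095  0.174]
slim/jar tops shelf [386 205  23  22 397] [ 0.5486 -0.1156  0.1684] [ 0.523 -0.144  0.16 ] [ 0.576 -0.089  0.174]
slim/jar tops shelf [348 206  19  18 261] [ 0.5489 -0.018   0.1733] [ 0.528 -0.04   0.16 ] [0.57  0.003 0.179]
slim/jar tops shelf [347 235  19  19 268] [ 0.4775 -0.0167  0.1736] [ 0.456 -0.038  0.16 ] [0.499 0.005 0.179]
new [ 330  165  124  105 1297] [ 0.5558 -0.1197  0.1053] [ 0.423 -0.279  0.095] [0.689 0.044 0.112]
new [417 215  14  22  41] [ 0.5279 -0.1902  0.1037] [ 0.506 -0.215  0.096] [ 0.561 -0.182  0.112]
new [242 226  21  22 351] [0.4939 0.2468 0.1019] [0.467 0.221 0.097] [0.521 0.274 0.107]
new [206 231   8  16  34] [0.4836 0.3545 0.1054] [0.466 0.348 0.095] [0.505 0.364 0.112]
new [416 238  11  24  46] [ 0.4686 -0.1846  0.1031] [ 0.442 -0.203  0.095] [ 0.501 -0.178  0.111]
grinder/squat [419 213  25  23 450] [ 0.5363 -0.2129  0.1175] [ 0.507 -0.245  0.112] [ 0.565 -0.183  0.122]
grinder/squat [195 229  18  17 2
[... 1457 characters left out ...]
1  0.1037] [ 0.44  -0.241  0.095] [ 0.494 -0.19   0.112]
grinder/squat [211 144  19  12 166] [0.4875 0.3707 0.1152] [0.467 0.349 0.112] [0.511 0.394 0.118]
grinder/squat [325 228  24  11  94] [ 0.539  -0.0334  0.1176] [ 0.526 -0.044  0.112] [ 0.564 -0.003  0.124]
grinder/squat [296 244  24  11  96] [ 0.4679 -0.0336  0.1179] [ 0.454 -0.044  0.112] [ 0.492 -0.011  0.124]
grinder/squat [384 248  23  10  90] [ 0.5966 -0.1411  0.1178] [ 0.583 -0.15   0.112] [ 0.623 -0.125  0.124]
grinder/squat [354 255  29  15 118] [ 0.5357 -0.1298  0.1179] [ 0.524 -0.144  0.112] [ 0.566 -0.097  0.124]
grinder/squat [ 351  280   65   48 1714] [ 0.5013 -0.2124  0.1179] [ 0.44  -0.244  0.112] [ 0.57  -0.177  0.123]
```

View pics/ortho_top.png

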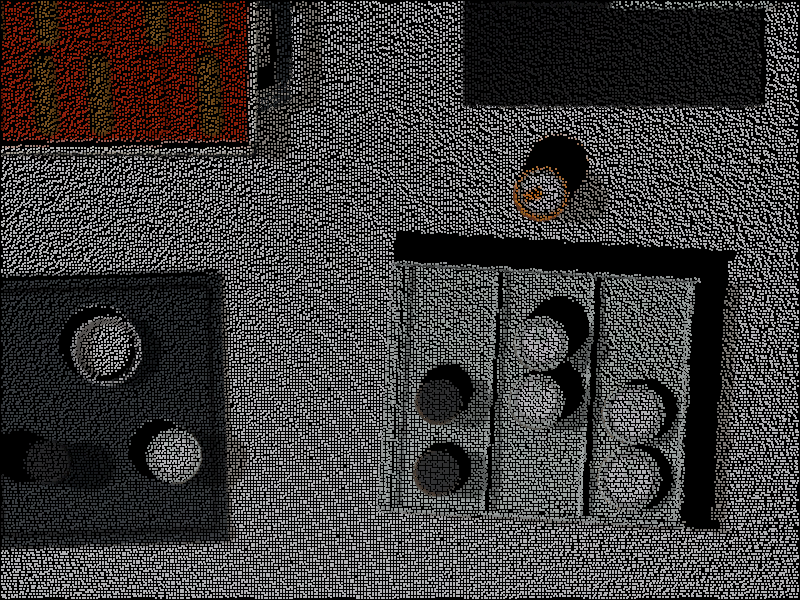

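```bash
python3 - <<'E'
from h import *
from scipy.ndimage import distance_transform_edt
objs=[(.549,-.1165,.04),(.6065,-.121,.04),(.549,-.018,.037),(.4775,-.017,.037),(.536,-.213,.044),(.4715,-.2085,.044)]
# model of top lines: outer frame rail x=0 inner face..., yaw; use points z in .098-.113
allp={}
for n in ("top","side"):
    z=np.load(n+"0.npz"); W=cloud(n,z['d']).reshape(-1,3)
    m=(W[:,0]>.38)&(W[:,0]<.75)&(W[:,1]>-.33)&(W[:,1]<.1)&np.isfinite(W[:,2])
    W=W[m]
    far=np.all([np.hypot(W[:,0]-a,W[:,1]-b)>r for a,b,r in objs],0)
    W=W[far]; print(n,'deck z',np.median(W[(W[:,2]>.07)&(W[:,2]<.088),2]))
    T=W[(W[:,2]>.097)&(W[:,2]<.116)]; allp[n]=T
    dk=W[(W[:,2]>.074)&(W[:,2]<.086)]
    print(n,len(T)); r=cv2.minAreaRect((T[:,:2]*1000).astype(np.float32)); print('rect top pts',r)
    r=cv2.minAreaRect((dk[:,:2]*1000).astype(np.float32)); print('rect deck',r)
    for yaw in np.radians([-1,-1.5,-2,-2.5,-3,-3.5,-4]):
        c,s=np.cos(yaw),np.sin(yaw); u=T[:,0]*c+T[:,1]*s; v=-T[:,0]*s+T[:,1]*c
        hu=np.histogram(u,np.arange(.35,.8,.002))[0];hv=np.histogram(v,np.arange(-.35,.15,.002))[0]
        print(np.degrees(yaw).round(1),(hu**2.).sum(),(hv**2.).sum())
np.savez('tops.npz',**allp)
E
```

```text
top deck z 0.079028977477622
top 1268
rect top pts ((555.8366088867188, -118.702392578125), (307.13287353515625, 252.71971130371094), 86.67597198486328)
rect deck ((589.1842041015625, -118.32139587402344), (305.6133117675781, 319.6439208984375), 86.59547424316406)
-1.0 28740.0 28226.0
-1.5 33022.0 32334.0
-2.0 38910.0 37232.0
-2.5 46544.0 42494.0
-3.0 54458.0 47344.0
-3.5 52488.0 49668.0
-4.0 47038.0 46848.0
side deck z 0.0796989304541161
side 2175
rect top pts ((558.0183715820312, -117.83952331542969), (309.0050354003906, 255.76190185546875), 86.53921508789062)
rect deck ((590.58935546875, -120.32525634765625), (310.27777099609375, 320.6311340332031), 86.53951263427734)
-1.0 124551.0 74049.0
-1.5 143855.0 80599.0
-2.0 170981.0 91191.0
-2.5 210147.0 103319.0
-3.0 265171.0 115923.0
-3.5 267121.0 121315.0
-4.0 225483.0 112549.0
```

Shelf fit: yaw ≈ -3.35°, centre ≈ (0.5565, -0.1185). Its 308x252 outline and 0.08 deck height match the description.

Possible mix-ups in the side picture:
- Slim grey tins at (370,250), which is A, (395,238), which is B, and (250,190), which is the new tin.
- The orange look-alike at (440,233), the squat tins at (368,313) and (398,297), and the jars at (308,240) and (338,222).

I choose A, B and the new tin, and check them in a close crop.

```bash
python3 - <<'E'
import cv2
p=cv2.imread('pics/side0.png')
c=cv2.resize(p[180:350,200:480],None,fx=2.8,fy=2.8,interpolation=cv2.INTER_CUBIC); cv2.imwrite('pics/crop0.png',c)
E
```

```text
(no output)
```

View pics/crop0.png

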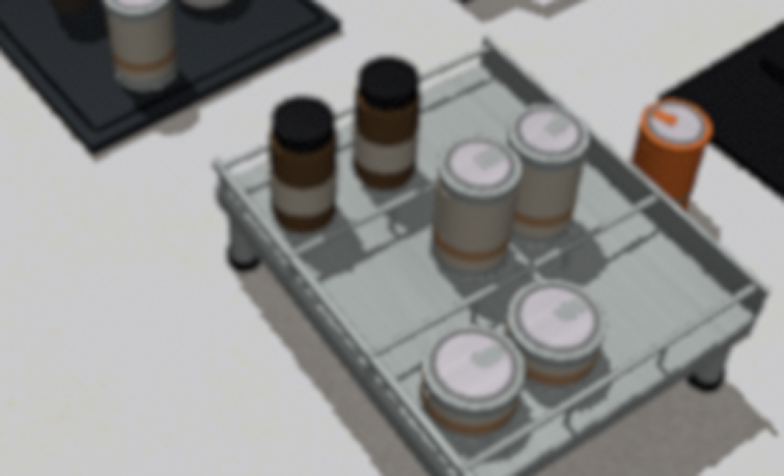

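```bash
python3 -m pendant '[[45,0,-2,0,0,-8.4,0],[45,0,-2,0,0,-8.4,0],[45,-3.96,0,-2.43,0,0,0],[45,-3.96,0,-2.43,0,0,0],[45,-3.96,0,-2.43,0,0,0],[45,-3.96,0,-2.43,0,0,0],[45,-3.96,0,-2.43,0,0,0],[45,-3.96,0,-2.43,0,0,0]]'
```

```text
time: 1.1
ee_pos: [0.3302, 0.2922, 0.2467]
tcp_rot: [-1.57, 0.0, 1.512]
force: [0.7, 0.7, 0.0]
grip_width: 0.0705
```

The crop shows A (front) at (475,205) and B behind it at (548,170), both grey and in the middle lane. The orange tin stands on the counter outside the shelf, so the choice stands.

```bash
python3 -m pendant '[[45,-4.9,0,-3,0,0,0],[45,-4.9,0,-3,0,0,0],[45,-4.9,0,-3,0,0,0],[45,-4.9,0,-3,0,0,0],[45,-4.9,0,-3,0,0,0],[45,-4.9,0,-3,0,0,0],[45,-4.9,0,-3,0,0,0],[45,-4.9,0,-3,0,0,0]]'
python3 -m pendant '[[45,0,0,0,0,0,0]]'
cat > rel.py <<'E'
import sys;from h import *
x,y=map(float,sys.argv[1:3]);s=manip.get_state();p=s['ee_pos'];yw=s['tcp_rot'][2]
d=np.array([x-p[0],y-p[1]]);X=np.array([np.cos(yw),np.sin(yw)]);Z=np.array([-np.sin(yw),np.cos(yw)])
print('pos',np.round(p,4),'tool x,z cm',np.round([100*d@X,100*d@Z],2))
E
python3 rel.py .5495 -.1165
```

```text
time: 2.1
ee_pos: [0.5467, -0.1135, 0.2467]
tcp_rot: [-1.57, -0.001, 1.511]
force: [0.5, -0.1, 0.3]
grip_width: 0.0707
time: 2.22
ee_pos: [0.547, -0.1154, 0.2459]
tcp_rot: [-1.569, 0.0, 1.506]
force: [-0.2, 0.6, -0.3]
grip_width: 0.0708
pos [ 0.547  -0.1154  0.2459] tool x,z cm [-0.1  -0.26]
```

```bash
python3 -m pendant '[[45,-0.1,2.5,-0.2,0,0,0],[45,0,2.5,0,0,0,0],[45,0,2.5,0,0,0,0],[45,0,2.5,0,0,0,0],[45,0,2,0,0,0,0],[45,0,0.7,0,0,0,0],[45,0,0,0,0,0,0]]'
python3 - <<'E'
from h import *
p,d=manip.camera('side'); cv2.imwrite('pics/s1.png',cv2.resize(p[100:350,220:500],None,fx=2.8,fy=2.4)[:,:,::-1])
E
```

```text
time: 3.1
ee_pos: [0.5478, -0.1122, 0.1199]
tcp_rot: [-1.57, -0.0, 1.512]
force: [-0.3, -0.7, 0.0]
grip_width: 0.0701
```

View pics/s1.png

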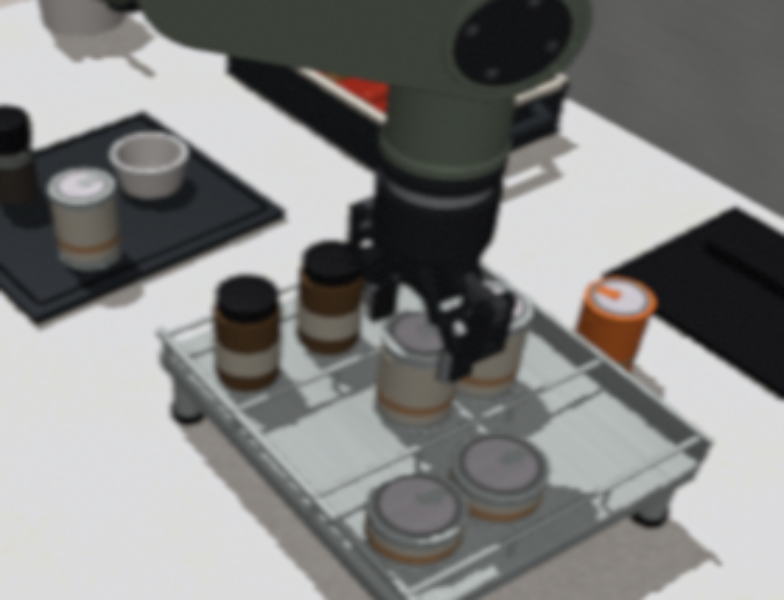

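The fingers straddle tin A, at (418,360) in the crop, clear of the jars and of B. Closing.

```bash
python3 -m pendant '[[255,0,0,0,0,0,0],[255,0,0,0,0,0,0],[255,0,0,0,0,0,0],[255,0,0,0,0,0,0]]'; python3 -m pendant '[[255,0,-0.5,0,0,0,0],[255,0,-0.5,0,0,0,0],[255,0,0,0,0,0,0]]'
python3 - <<'E'
from h import *
p,d=manip.camera('side'); cv2.imwrite('pics/s2.png',cv2.resize(p[100:350,220:500],None,fx=2.8,fy=2.4)[:,:,::-1])
E
```

```text
time: 3.65
ee_pos: [0.5495, -0.1135, 0.1219]
tcp_rot: [-1.574, 0.001, 1.511]
force: [-0.5, -0.5, 6.3]
grip_width: 0.0522
time: 4.03
ee_pos: [0.5482, -0.1129, 0.1302]
tcp_rot: [-1.571, -0.0, 1.511]
force: [-0.3, -0.3, -2.4]
grip_width: 0.0524
```

View pics/s2.png

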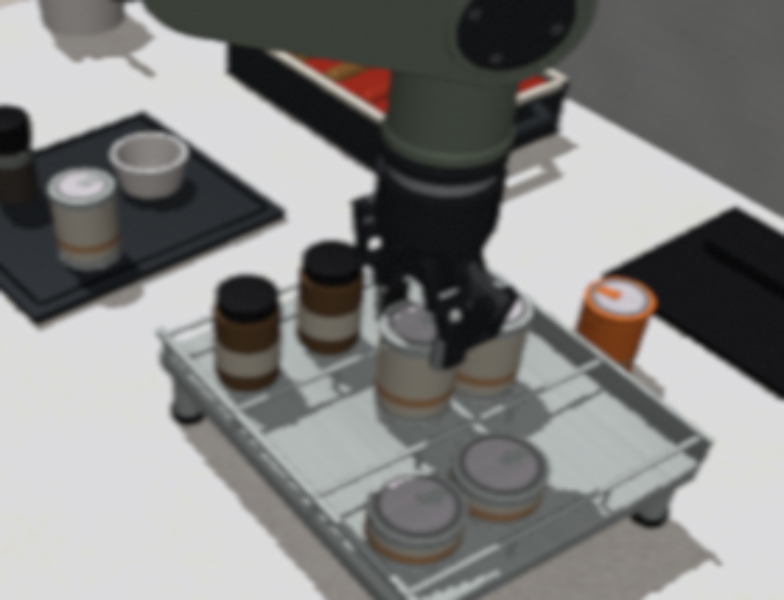

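A is held and clear of the deck (force −2.4 N). Bringing it forward.

```bash
python3 -m pendant '[[255,-0.1,0,2,0,0,0],[255,-0.1,0,2,0,0,0],[255,-0.1,0,2,0,0,0],[255,0,0,1.7,0,0,0],[255,0,0,0,0,0,0],[255,0,0,0,0,0,0]]'
python3 - <<'E'
from h import *
for n in ('side','top'):
    p,d=manip.camera(n); np.savez(n+'3.npz',p=p,d=d)
    if n=='side': cv2.imwrite('pics/s3.png',cv2.resize(p[160:350,250:500],None,fx=3,fy=3)[:,:,::-1])
    W=cloud(n,d)
    m=(abs(W[...,2]-.178)<.008)&(abs(W[...,0]-.47)<.045)&(abs(W[...,1]+.115)<.045)
    print(n,m.sum(),np.nanmin(W[m],0).round(4),np.nanmax(W[m],0).round(4))
E
```

```text
time: 4.82
ee_pos: [0.4719, -0.1115, 0.1303]
tcp_rot: [-1.572, 0.0, 1.511]
force: [0.0, -0.0, -2.5]
grip_width: 0.0521
side 480 [ 0.4465 -0.1523  0.17  ] [ 0.4972 -0.0721  0.1857]
top 2 [ 0.4658 -0.0975  0.176 ] [ 0.4955 -0.0742  0.1856]
```

View pics/s3.png

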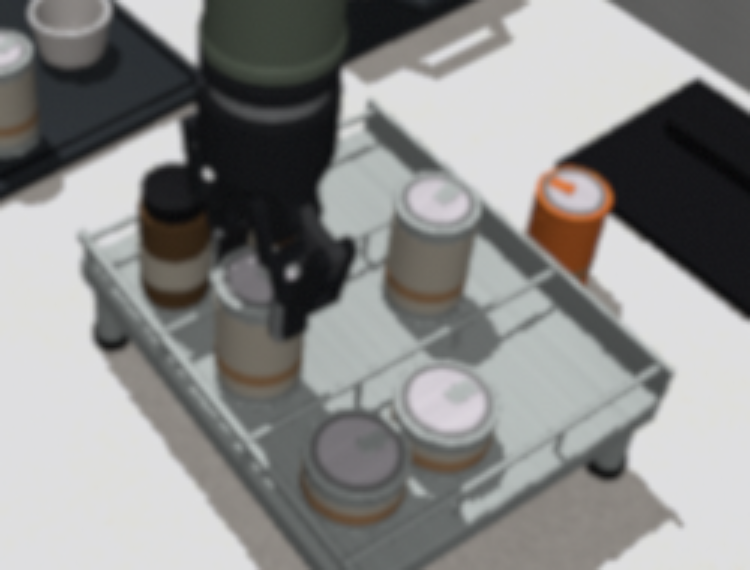

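```bash
python3 -m pendant '[[255,0,0.5,0,0,0,0],[255,0,0.25,0,0,0,0],[255,0,0,0,0,0,0]]'; python3 -m pendant '[[255,0,0,0.25,0,0,0],[255,0,0,0.2,0,0,0],[255,0,0,0,0,0,0]]'
```

```text
time: 5.3
ee_pos: [0.4711, -0.1113, 0.1223]
tcp_rot: [-1.57, -0.0, 1.511]
force: [0.5, 0.2, -1.9]
grip_width: 0.0521
time: 5.68
ee_pos: [0.4665, -0.1111, 0.1227]
tcp_rot: [-1.571, -0.0, 1.511]
force: [0.0, 0.3, -2.0]
grip_width: 0.0525
```

```bash
python3 -m pendant '[[255,0,0,0.2,0,0,0],[255,0,0,0,0,0,0]]'; python3 -m pendant '[[255,0,0,0.2,0,0,0],[255,0,0,0,0,0,0]]';
```

```text
time: 5.92
ee_pos: [0.4646, -0.111, 0.1227]
tcp_rot: [-1.571, -0.0, 1.511]
force: [0.3, 0.3, -2.6]
grip_width: 0.0522
time: 6.18
ee_pos: [0.4626, -0.1109, 0.1226]
tcp_rot: [-1.571, -0.0, 1.511]
force: [1.1, 0.0, -1.7]
grip_width: 0.0518
```

```bash
python3 -m pendant '[[255,0,0,0.1,0,0,0],[255,0,0,0,0,0,0]]'; 
```

```text
time: 6.42
ee_pos: [0.4621, -0.1109, 0.1228]
tcp_rot: [-1.572, 0.0, 1.511]
force: [1.7, -0.7, -1.5]
grip_width: 0.0522
```

Contact with the rail is just showing (+1.7 N in x). Easing back 1 mm and lowering to the deck.

```bash
python3 -m pendant '[[255,0,0.1,-0.1,0,0,0],[255,0,0,0,0,0,0]]'; python3 -m pendant '[[255,0,0.1,0,0,0,0],[255,0,0,0,0,0,0]]'
```

```text
time: 6.68
ee_pos: [0.4628, -0.111, 0.122]
tcp_rot: [-1.571, 0.0, 1.511]
force: [-1.6, -0.5, 0.7]
grip_width: 0.0524
time: 6.92
ee_pos: [0.4632, -0.111, 0.1219]
tcp_rot: [-1.572, 0.0, 1.511]
force: [-2.1, 0.9, 5.9]
grip_width: 0.0521
```

```bash
python3 -m pendant '[[45,0,0,0,0,0,0],[45,0,0,0,0,0,0],[45,0,0,0,0,0,0],[45,0,-1.5,0,0,0,0],[45,0,-3,0,0,0,0],[45,0,-3.5,0,0,0,0],[45,0,-1.5,0,0,0,0],[45,0,0,0,0,0,0]]'
python3 rel.py .6065 -.121
python3 - <<'E'
from h import *
p,d=manip.camera('side'); cv2.imwrite('pics/s4.png',cv2.resize(p[160:350,250:500],None,fx=3,fy=3)[:,:,::-1])
E
```

```text
time: 7.92
ee_pos: [0.4636, -0.1113, 0.2171]
tcp_rot: [-1.574, 0.001, 1.511]
force: [-0.1, 0.4, -0.3]
grip_width: 0.0704
pos [ 0.4636 -0.1113  0.2171] tool x,z cm [ -0.12 -14.32]
```

View pics/s4.png

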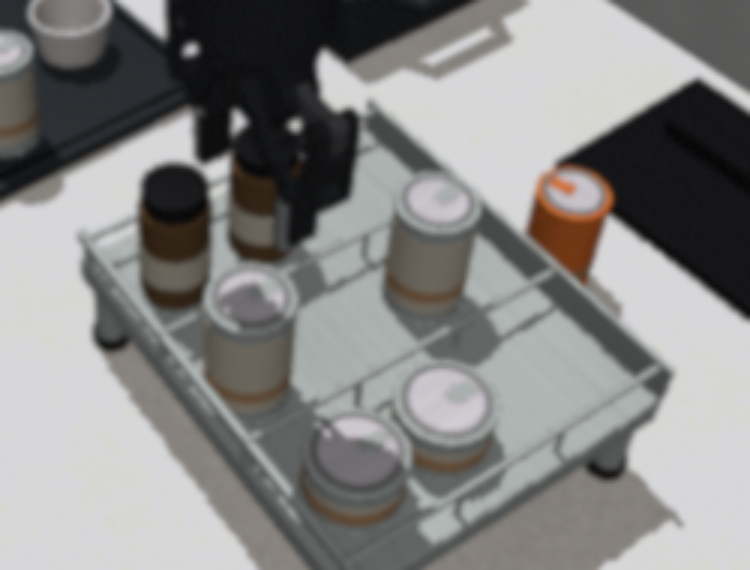

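A stands upright at the rail, at (250,340) in the crop. Next B.

```bash
python3 -m pendant '[[45,-0.1,0,-4.5,0,0,0],[45,-0.1,0,-4.9,0,0,0],[45,0,0,-4.9,0,0,0],[45,0,2.5,0,0,0,0],[45,0,2.5,0,0,0,0],[45,0,2.5,0,0,0,0],[45,0,2.1,0,0,0,0],[45,0,0,0,0,0,0]]'
python3 rel.py .6065 -.121
python3 - <<'E'
from h import *
p,d=manip.camera('top'); cv2.imwrite('pics/t5.png',cv2.resize(p[150:290,310:480],None,fx=4,fy=4)[:,:,::-1])
p,d=manip.camera('side'); cv2.imwrite('pics/s5.png',cv2.resize(p[160:350,250:500],None,fx=3,fy=3)[:,:,::-1])
E
```

```text
time: 8.98
ee_pos: [0.602, -0.1203, 0.1151]
tcp_rot: [-1.562, -0.003, 1.511]
force: [0.2, 0.2, 0.0]
grip_width: 0.07
pos [ 0.602  -0.1203  0.1151] tool x,z cm [-0.05 -0.46]
```

View pics/s5.png

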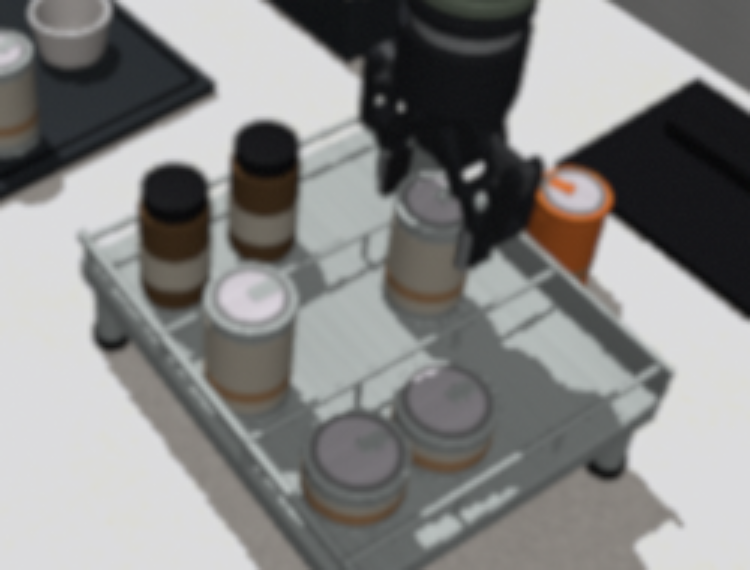

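View pics/t5.png

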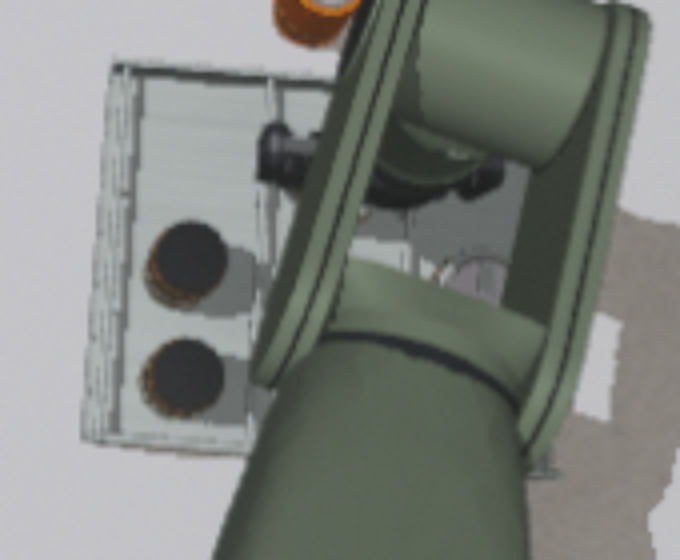

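```bash
python3 rel.py .6065 -.121; python3 -m pendant '[[45,0,-0.5,-0.3,0,0,0],[45,0,0,0,0,0,0]]'; python3 rel.py .6065 -.121
```

```text
pos [ 0.6047 -0.1212  0.1188] tool x,z cm [ 0.03 -0.18]
time: 9.32
ee_pos: [0.6099, -0.1221, 0.1268]
tcp_rot: [-1.575, 0.001, 1.511]
force: [-0.2, 0.4, -1.7]
grip_width: 0.0702
pos [ 0.6099 -0.1221  0.1268] tool x,z cm [0.08 0.35]
```

```bash
python3 -m pendant '[[45,0,0,0,0,0,0],[45,0,0,0,0,0,0]]'; python3 rel.py .6065 -.121
```

```text
time: 9.57
ee_pos: [0.6084, -0.1216, 0.1249]
tcp_rot: [-1.571, 0.0, 1.511]
force: [0.0, -0.3, 0.5]
grip_width: 0.0703
pos [ 0.6084 -0.1216  0.1249] tool x,z cm [0.05 0.19]
```

```bash
python3 -m pendant '[[45,0,0.3,0.1,0,0,0],[45,0,0,0,0,0,0],[255,0,0,0,0,0,0],[255,0,0,0,0,0,0],[255,0,0,0,0,0,0],[255,0,0,0,0,0,0]]'; python3 -m pendant '[[255,0,-0.5,0,0,0,0],[255,0,-0.5,0,0,0,0],[255,0,0,0,0,0,0],[255,0,0,0,0,0,0]]'
```

```text
time: 10.32
ee_pos: [0.6076, -0.1216, 0.122]
tcp_rot: [-1.571, 0.0, 1.511]
force: [-0.3, 0.6, 2.0]
grip_width: 0.0521
time: 10.82
ee_pos: [0.6072, -0.1215, 0.1315]
tcp_rot: [-1.57, -0.0, 1.511]
force: [-0.7, 0.1, -2.3]
grip_width: 0.0517
```

```bash
python3 -m pendant '[[255,0.1,0,1.5,0,0,0],[255,0,0,2,0,0,0],[255,0,0,2,0,0,0],[255,0,0,1.7,0,0,0],[255,0,0,0.5,0,0,0],[255,0,0,0,0,0,0],[255,0,0.6,0,0,0,0],[255,0,0,0,0,0,0]]'
python3 -m pendant '[[255,0,0.1,0,0,0,0],[255,0,0,0,0,0,0]]'
python3 - <<'E'
from h import *
p,d=manip.camera('side'); cv2.imwrite('pics/s6.png',cv2.resize(p[190:320,280:430],None,fx=5,fy=4.5,interpolation=cv2.INTER_CUBIC)[:,:,::-1]);np.savez('side6.npz',p=p,d=d)
E
```

```text
time: 11.82
ee_pos: [0.5304, -0.1158, 0.1248]
tcp_rot: [-1.569, -0.0, 1.511]
force: [-0.5, 0.4, -1.5]
grip_width: 0.0522
time: 12.08
ee_pos: [0.5306, -0.1159, 0.1246]
tcp_rot: [-1.571, -0.0, 1.511]
force: [0.4, -0.1, -1.7]
grip_width: 0.0522
```

View pics/s6.png

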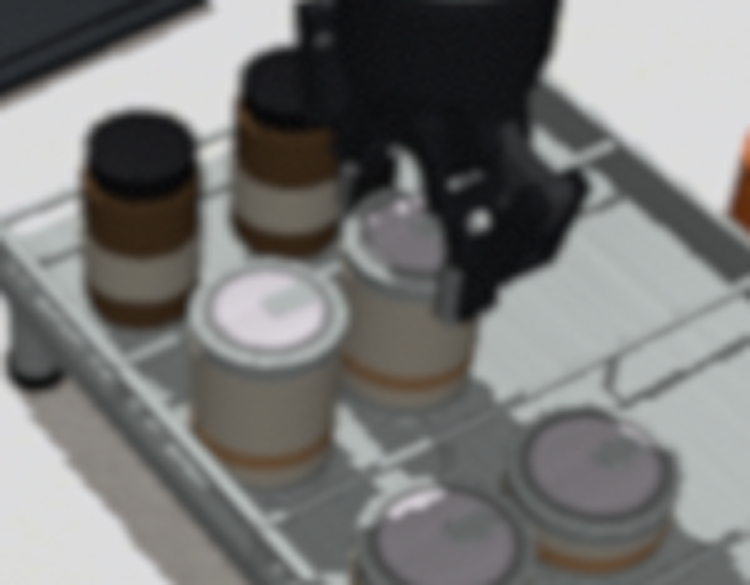

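```bash
cat > tins.py <<'E'
from h import *
def find(n,d,guess,zt,r=.027):
    W=cloud(n,d).reshape(-1,3); W=W[np.isfinite(W[:,2])]
    P=W[(abs(W[:,2]-zt)<.004)&(np.hypot(W[:,0]-guess[0],W[:,1]-guess[1])<.034)]
    H=cv2.convexHull((P[:,:2]*1000).astype(np.float32))[:,0]/1000.
    f=least_squares(lambda c:np.hypot(H[:,0]-c[0],H[:,1]-c[1])-c[2],[*guess,r],loss='soft_l1',f_scale=.002).x
    return f,len(P),(P[:,:2].min(0)+P[:,:2].max(0))/2
E
python3 - <<'E'
from tins import *
for n in ('side','top'):
    d=np.load(n+'0.npz')['d']
    for g,zt in (((.5495,-.1165),.169),((.6065,-.121),.169),((.494,.247),.103)):
        f=find(n,d,g,zt); print(n,g,f[0].round(4),f[1],f[2].round(4))
d=np.load('side6.npz')['d']
print(find('side',d,(.464,-.112),.169)); print(find('side',d,(.530,-.116),.173))
E
```

```text
side (0.5495, -0.1165) [ 0.5516 -0.1163  0.0275] 512 [ 0.5533 -0.1165]
side (0.6065, -0.121) [ 0.6054 -0.1216  0.029 ] 485 [ 0.6046 -0.1218]
side (0.494, 0.247) [0.4956 0.2446 0.0269] 266 [0.4956 0.2442]
top (0.5495, -0.1165) [ 0.5516 -0.1162  0.0284] 387 [ 0.5531 -0.1162]
top (0.6065, -0.121) [ 0.6043 -0.1205  0.0281] 374 [ 0.603 -0.121]
top (0.494, 0.247) [0.4941 0.247  0.0269] 322 [0.494  0.2475]
(array([ 0.46501855, -0.11473074,  0.02685427]), 581, array([ 0.46453139, -0.11430397]))
(array([ 0.53071755, -0.11926096,  0.0286295 ]), 375, array([ 0.53105078, -0.11681596]))
```

```bash
python3 -m pendant '[[255,0,0,0.4,0,0,0],[255,0,0,0.2,0,0,0],[255,0,0,0,0,0,0],[255,0,0,0,0,0,0]]'; python3 -m pendant '[[255,0,0,0.15,0,0,0],[255,0,0,0,0,0,0]]'
python3 - <<'E'
from tins import *
p,d=manip.camera('side'); cv2.imwrite('pics/s7.png',cv2.resize(p[190:320,280:430],None,fx=5,fy=4.5,interpolation=cv2.INTER_CUBIC)[:,:,::-1])
print(find('side',d,(.464,-.112),.169)); print(find('side',d,(.522,-.116),.172))
E
```

```text
time: 12.62
ee_pos: [0.5246, -0.1156, 0.1248]
tcp_rot: [-1.571, 0.0, 1.511]
force: [-0.8, 1.0, -2.0]
grip_width: 0.0521
time: 12.88
ee_pos: [0.5229, -0.1155, 0.1246]
tcp_rot: [-1.571, -0.0, 1.511]
force: [-0.2, -0.1, -2.2]
grip_width: 0.0521
(array([ 0.46658103, -0.11477722,  0.02777519]), 596, array([ 0.46805921, -0.1150648 ]))
(array([ 0.51884288, -0.11763438,  0.0308002 ]), 393, array([ 0.51936983, -0.11558905]))
```

View pics/s7.png

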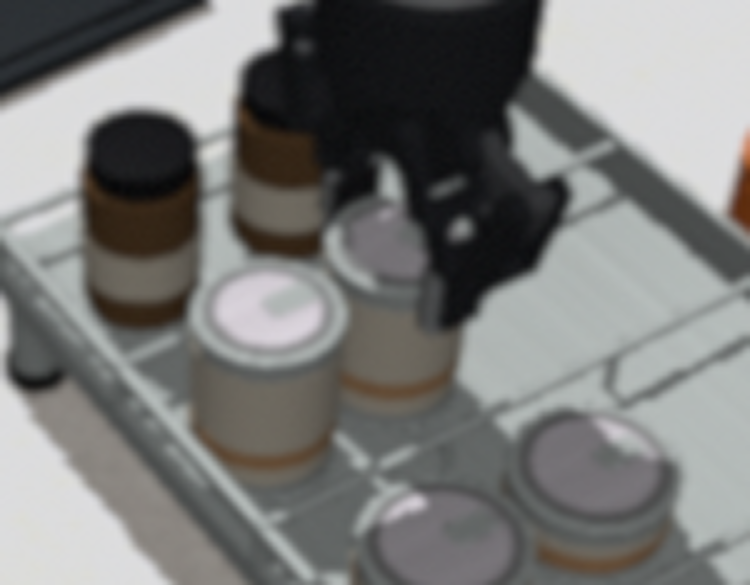

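```bash
python3 -m pendant '[[255,0,0,0.2,0,0,0],[255,0,0,0,0,0,0]]';python3 -m pendant '[[255,0,0.15,0,0,0,0],[255,0,0,0,0,0,0]]'; python3 -m pendant '[[255,0,0.1,0,0,0,0],[255,0,0,0,0,0,0]]'
```

```text
time: 13.18
ee_pos: [0.5209, -0.1153, 0.1246]
tcp_rot: [-1.571, -0.0, 1.511]
force: [0.5, 0.4, -1.0]
grip_width: 0.052
time: 13.42
ee_pos: [0.5209, -0.1153, 0.123]
tcp_rot: [-1.57, -0.0, 1.511]
force: [-0.4, 0.3, -1.2]
grip_width: 0.0522
time: 13.68
ee_pos: [0.521, -0.1154, 0.1221]
tcp_rot: [-1.571, -0.0, 1.511]
force: [0.4, -0.1, -1.7]
grip_width: 0.052
```

```bash
python3 -m pendant '[[255,0,0.1,0,0,0,0],[255,0,0,0,0,0,0]]';python3 -m pendant '[[255,0,0.1,0,0,0,0],[255,0,0,0,0,0,0]]'
```

```text
time: 13.92
ee_pos: [0.5215, -0.1154, 0.1219]
tcp_rot: [-1.572, 0.0, 1.511]
force: [-1.2, 0.8, 3.7]
grip_width: 0.0523
time: 14.18
ee_pos: [0.5218, -0.1154, 0.1219]
tcp_rot: [-1.572, 0.0, 1.511]
force: [-2.2, 2.1, 8.1]
grip_width: 0.0525
```

B stands on the deck. Releasing, rising, and going on to the new tin.

```bash
python3 -m pendant '[[255,0,-0.1,0,0,0,0],[45,0,0,0,0,0,0],[45,0,0,0,0,0,0],[45,0,0,0,0,0,0],[45,0,-2,0,0,0,0],[45,0,-4,0,0,0,0],[45,0,-4,0,0,0,0],[45,0,-1,0,0,0,0]]'
python3 rel.py .494 .247
```

```text
time: 15.18
ee_pos: [0.523, -0.1162, 0.2345]
tcp_rot: [-1.577, 0.002, 1.511]
force: [0.4, -0.9, -1.3]
grip_width: 0.0702
pos [ 0.523  -0.1162  0.2345] tool x,z cm [36.08  5.06]
```

```bash
python3 -m pendant '[[45,4.8,0,0.7,0,0,0],[45,5.2,0,0.7,0,0,0],[45,5.2,0,0.7,0,0,0],[45,5.2,0,0.7,0,0,0],[45,5.2,0,0.7,0,0,0],[45,5.2,0,0.7,0,0,0],[45,5.2,0,0.7,0,0,0],[45,0,0,0,0,0,0]]'
python3 -m pendant '[[45,0,0,0,0,0,0],[45,0,0,0,0,0,0]]'
python3 rel.py .494 .247
python3 - <<'E'
from tins import *
for n in ('side','top'):
    p,d=manip.camera(n)
    np.savez(n+'8.npz',p=p,d=d)
    for g in ((.464,-.112),(.521,-.117)): print(n,[np.round(q,4) for q in find(n,d,g,.169)])
    a=p[190:320,280:430] if n=='side' else p[150:290,310:480]
    cv2.imwrite(f'pics/{n}8.png',cv2.resize(a,None,fx=4.4,fy=4.2,interpolation=cv2.INTER_CUBIC)[:,:,::-1])
E
```

```text
time: 16.18
ee_pos: [0.4919, 0.2499, 0.2295]
tcp_rot: [-1.568, 0.0, 1.517]
force: [-0.9, -0.2, -0.8]
grip_width: 0.0706
time: 16.42
ee_pos: [0.4936, 0.2456, 0.2306]
tcp_rot: [-1.57, 0.001, 1.51]
force: [0.1, -0.1, -0.5]
grip_width: 0.0703
pos [0.4936 0.2456 0.2306] tool x,z cm [ 0.14 -0.04]
side [array([ 0.4663, -0.1143,  0.0275]), np.int64(585), array([ 0.4678, -0.115 ])]
side [array([ 0.519 , -0.1152,  0.0293]), np.int64(549), array([ 0.5188, -0.1154])]
top [array([ 0.4674, -0.1142,  0.0281]), np.int64(383), array([ 0.4678, -0.1136])]
top [array([ 0.5197, -0.1153,  0.0277]), np.int64(387), array([ 0.5187, -0.1151])]
```

View pics/side8.png

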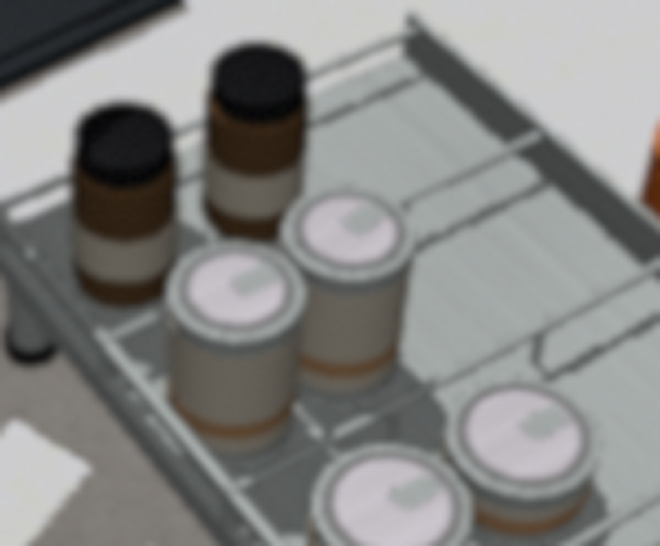

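View pics/top8.png

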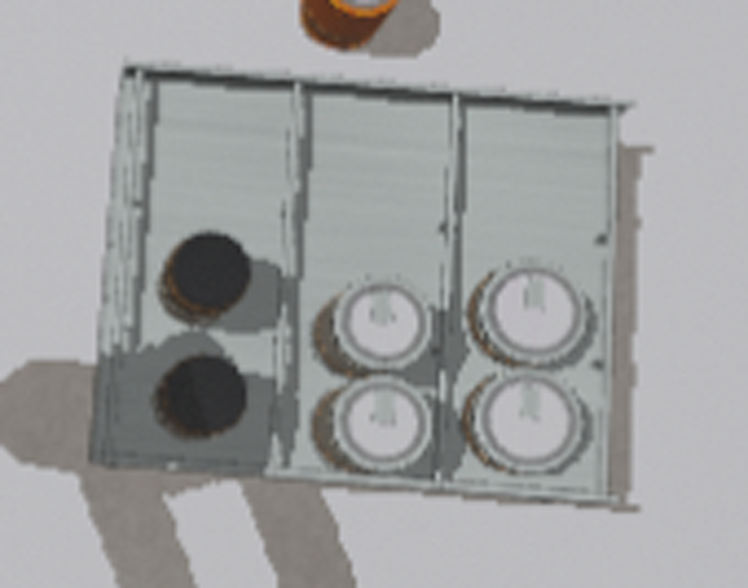

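A and B stand upright close together at the rail, at (235,345) and (350,290) in the side crop. Nothing else has shifted. Now picking the new tin.

```bash
python3 -m pendant '[[45,0.1,3,0,0,0,0],[45,0,3.5,0,0,0,0],[45,0,3.5,0,0,0,0],[45,0,3.5,0,0,0,0],[45,0,2.5,0,0,0,0],[45,0,1,0,0,0,0],[45,0,0,0,0,0,0],[45,0,0,0,0,0,0]]'
python3 rel.py .4945 .2465
python3 - <<'E'
from h import *
p,d=manip.camera('side'); cv2.imwrite('pics/s9.png',cv2.resize(p[100:250,170:340],None,fx=4,fy=4,interpolation=cv2.INTER_CUBIC)[:,:,::-1])
E
```

```text
time: 17.52
ee_pos: [0.495, 0.2481, 0.0626]
tcp_rot: [-1.573, -0.001, 1.511]
force: [1.0, 0.3, -0.5]
grip_width: 0.0701
pos [0.495  0.2481 0.0626] tool x,z cm [-0.16  0.04]
```

View pics/s9.png

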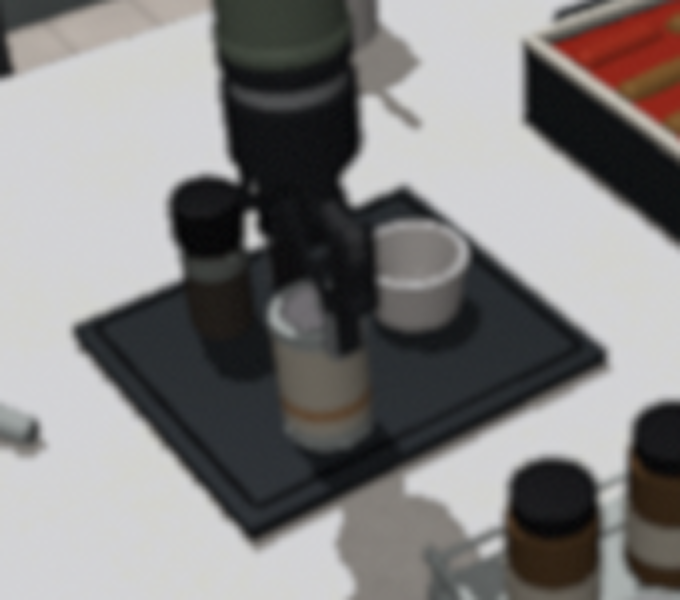

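```bash
python3 -m pendant '[[45,0,0.6,0,0,0,0],[45,0,0,0,0,0,0],[255,0,0,0,0,0,0],[255,0,0,0,0,0,0],[255,0,0,0,0,0,0],[255,0,0,0,0,0,0]]'; python3 -m pendant '[[255,0,-0.5,0,0,0,0],[255,0,-1.5,0,0,0,0],[255,0,-3,0,0,0,0],[255,0,-4,0,0,0,0],[255,0,-4.5,0,0,0,0],[255,0,-4.5,0,0,0,0],[255,0,-3,0,0,0,0],[255,0,0,0,0,0,0]]'
python3 -m pendant '[[255,0,0,0,0,0,0]]'
```

```text
time: 18.32
ee_pos: [0.4943, 0.2481, 0.0557]
tcp_rot: [-1.572, -0.0, 1.511]
force: [0.7, 0.3, 2.8]
grip_width: 0.0523
time: 19.32
ee_pos: [0.4953, 0.2485, 0.269]
tcp_rot: [-1.578, -0.003, 1.511]
force: [-0.2, -0.6, -2.0]
grip_width: 0.0524
time: 19.45
ee_pos: [0.4925, 0.2476, 0.2636]
tcp_rot: [-1.568, 0.001, 1.511]
force: [0.3, -0.5, -3.4]
grip_width: 0.0525
```

```bash
python3 rel.py .587 -.1185
```

```text
pos [0.4925 0.2476 0.2636] tool x,z cm [-35.98 -11.61]
```

```bash
python3 -m pendant '[[255,-3,0,-1.4,0,0,0],[255,-5,0,-1.6,0,0,0],[255,-5.5,0,-1.6,0,0,0],[255,-5.5,0,-1.6,0,0,0],[255,-5.5,0,-1.6,0,0,0],[255,-5.5,0,-1.6,0,0,0],[255,-4,0,-1.4,0,0,0],[255,-2,0,-0.8,0,0,0]]'
python3 -m pendant '[[255,0,0,0,0,0,0],[255,0,0,0,0,0,0]]'; python3 rel.py .587 -.1185
```

```text
time: 20.45
ee_pos: [0.5868, -0.1201, 0.2622]
tcp_rot: [-1.566, -0.001, 1.509]
force: [-0.3, 0.2, -2.5]
grip_width: 0.0523
time: 20.7
ee_pos: [0.5875, -0.1167, 0.2643]
tcp_rot: [-1.569, -0.002, 1.513]
force: [-0.6, -0.0, -1.5]
grip_width: 0.0521
pos [ 0.5875 -0.1167  0.2643] tool x,z cm [-0.19  0.03]
```

```bash
python3 -m pendant '[[255,-0.1,2,0,0,0,0],[255,0,3,0,0,0,0],[255,0,3,0,0,0,0],[255,0,2.5,0,0,0,0],[255,0,2,0,0,0,0],[255,0,0.9,0,0,0,0],[255,0,0,0,0,0,0],[255,0,0,0,0,0,0]]'; python3 -m pendant '[[255,0,0,0,0,0,0]]'
python3 - <<'E'
from tins import *
p,d=manip.camera('side'); cv2.imwrite('pics/s10.png',cv2.resize(p[170:310,290:450],None,fx=4.6,fy=4.2,interpolation=cv2.INTER_CUBIC)[:,:,::-1])
print(manip.get_state()['ee_pos'])
E
```

```text
time: 21.7
ee_pos: [0.5888, -0.1192, 0.1325]
tcp_rot: [-1.573, 0.001, 1.512]
force: [1.0, 0.8, -1.3]
grip_width: 0.0521
time: 21.82
ee_pos: [0.5888, -0.1196, 0.1325]
tcp_rot: [-1.573, 0.001, 1.511]
force: [-0.4, -0.0, -2.7]
grip_width: 0.0524
[ 0.58863307 -0.11957749  0.13228898]
```

View pics/s10.png

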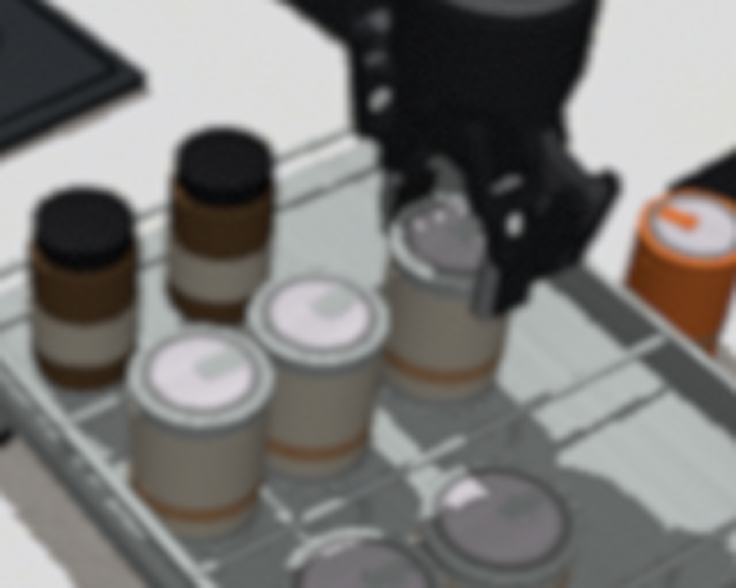

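```bash
python3 -m pendant '[[255,0,0.5,0.3,0,0,0],[255,0,0.35,0.3,0,0,0],[255,0,0,0,0,0,0],[255,0,0,0,0,0,0]]'; python3 -m pendant '[[255,0,0,0.2,0,0,0],[255,0,0,0,0,0,0]]';  python3 -m pendant '[[255,0,0,0.1,0,0,0],[255,0,0,0,0,0,0]]'
python3 - <<'E'
from tins import *
p,d=manip.camera('side'); cv2.imwrite('pics/s11.png',cv2.resize(p[170:310,290:450],None,fx=4.6,fy=4.2,interpolation=cv2.INTER_CUBIC)[:,:,::-1])
print(manip.get_state()['ee_pos'])
E
```

```text
time: 22.38
ee_pos: [0.5819, -0.119, 0.1226]
tcp_rot: [-1.571, -0.0, 1.511]
force: [0.4, -0.3, -2.2]
grip_width: 0.0523
time: 22.62
ee_pos: [0.5798, -0.1189, 0.1227]
tcp_rot: [-1.571, -0.0, 1.511]
force: [-0.1, 0.4, -2.5]
grip_width: 0.052
time: 22.88
ee_pos: [0.5789, -0.1188, 0.1227]
tcp_rot: [-1.571, -0.0, 1.511]
force: [-0.2, 0.2, -2.1]
grip_width: 0.0522
[ 0.57898358 -0.11881139  0.12274265]
```

View pics/s11.png

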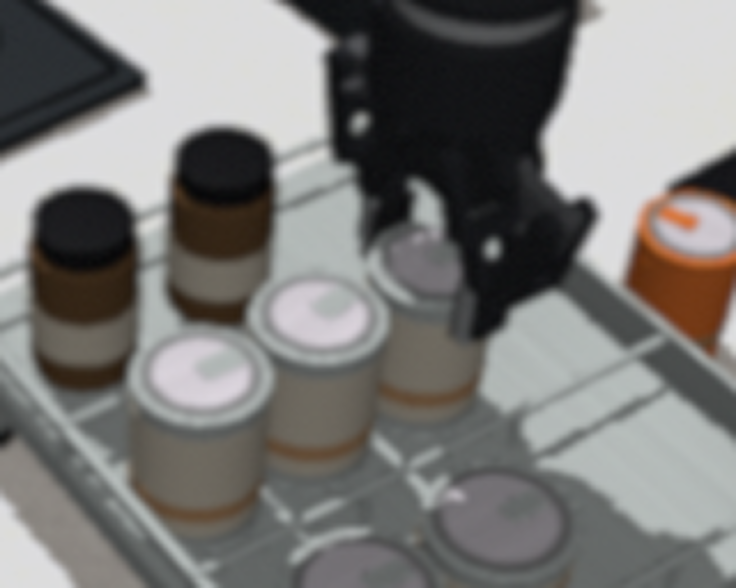

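```bash
python3 -m pendant '[[255,0,0.1,0,0,0,0],[255,0,0,0,0,0,0]]';python3 -m pendant '[[255,0,0.1,0,0,0,0],[255,0,0,0,0,0,0]]'
```

```text
time: 23.18
ee_pos: [0.5791, -0.1189, 0.1217]
tcp_rot: [-1.571, 0.0, 1.511]
force: [-0.1, -0.3, -1.5]
grip_width: 0.0521
time: 23.42
ee_pos: [0.5793, -0.1189, 0.1217]
tcp_rot: [-1.572, 0.0, 1.511]
force: [-1.7, 0.3, 4.5]
grip_width: 0.0522
```

On the deck. Releasing, then backing off upward and aside.

```bash
python3 -m pendant '[[45,0,0,0,0,0,0],[45,0,0,0,0,0,0],[45,0,0,0,0,0,0],[45,0,-2,0,0,0,0],[45,0,-4,0,0,0,0],[45,0,-4,0,0,0,0],[45,0,-2,0,0,0,0],[45,0,0,0,0,0,0]]'
python3 -m pendant '[[45,5,0,0.5,0,0,0],[45,5,0,0.5,0,0,0],[45,5,0,0.5,0,0,0],[45,5,0,0.5,0,0,0],[45,5,0,0.5,0,0,0],[45,4,0,0.5,0,0,0],[45,0,0,0,0,0,0],[45,0,0,0,0,0,0]]'
python3 - <<'E'
from tins import *
for n in ('side','top'):
    p,d=manip.camera(n); d0=np.load(n+'0.npz')['d']
    for nm,g,z in (('A',(.463,-.112),.169),('B',(.521,-.117),.169),('new',(.578,-.119),.169)): print(n,nm,[np.round(q,4) for q in find(n,d,g,z)])
    for nm,g,z in (('jarA',(.549,-.018),.174),('jarB',(.4775,-.017),.174),('sqA',(.536,-.213),.118),('sqB',(.4715,-.2085),.118)):
        print(nm,find(n,d0,g,z)[2].round(4),find(n,d,g,z)[2].round(4))
    a=p[170:310,290:450] if n=='side' else p[150:290,310:480]
    cv2.imwrite(f'pics/{n}12.png',cv2.resize(a,None,fx=4.4,fy=4.2,interpolation=cv2.INTER_CUBIC)[:,:,::-1])
E
```

```text
time: 24.42
ee_pos: [0.5804, -0.1193, 0.243]
tcp_rot: [-1.576, 0.001, 1.511]
force: [-0.6, 0.1, -0.8]
grip_width: 0.0705
time: 25.42
ee_pos: [0.5656, 0.1719, 0.2391]
tcp_rot: [-1.568, 0.001, 1.511]
force: [0.3, -0.0, 0.7]
grip_width: 0.0702
side A [array([ 0.4657, -0.1142,  0.0271]), np.int64(591), array([ 0.4675, -0.1149])]
side B [array([ 0.5191, -0.1163,  0.0301]), np.int64(557), array([ 0.521 , -0.1152])]
side new [array([ 0.58  , -0.1209,  0.0277]), np.int64(515), array([ 0.5765, -0.1208])]
jarA [ 0.5512 -0.0194] [ 0.5517 -0.0198]
jarB [ 0.4791 -0.0184] [ 0.4795 -0.0178]
sqA [ 0.5359 -0.213 ] [ 0.5357 -0.2127]
sqB [ 0.4717 -0.2088] [ 0.4712 -0.2092]
top A [array([ 0.4669, -0.1141,  0.0278]), np.int64(385), array([ 0.4676, -0.1135])]
top B [array([ 0.5202, -0.1151,  0.0277]), np.int64(396), array([ 0.5212, -0.1151])]
top new [array([ 0.5775, -0.1198,  0.0279]), np.int64(380), array([ 0.5755, -0.1205])]
jarA [ 0.5499 -0.0191] [ 0.5499 -0.0189]
jarB [ 0.4781 -0.0171] [ 0.4781 -0.0171]
sqA [ 0.5339 -0.2137] [ 0.5336 -0.2137]
sqB [ 0.4722 -0.2096] [ 0.4721 -0.2095]
```

View pics/side12.png

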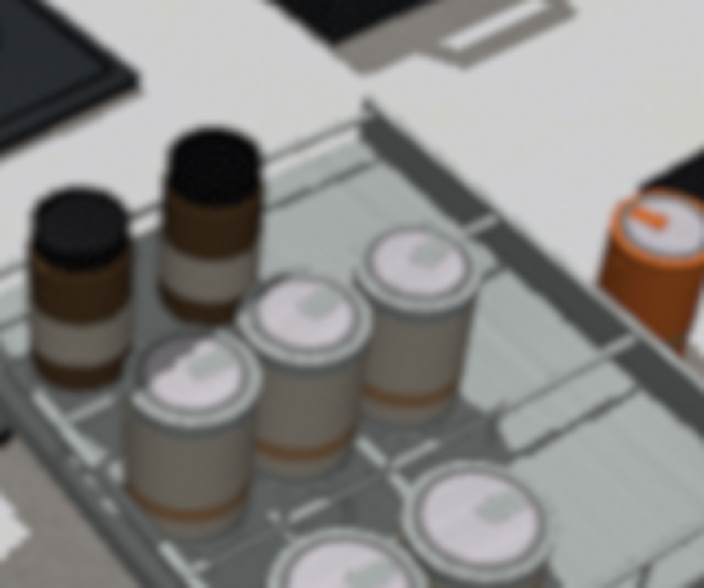

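View pics/top12.png

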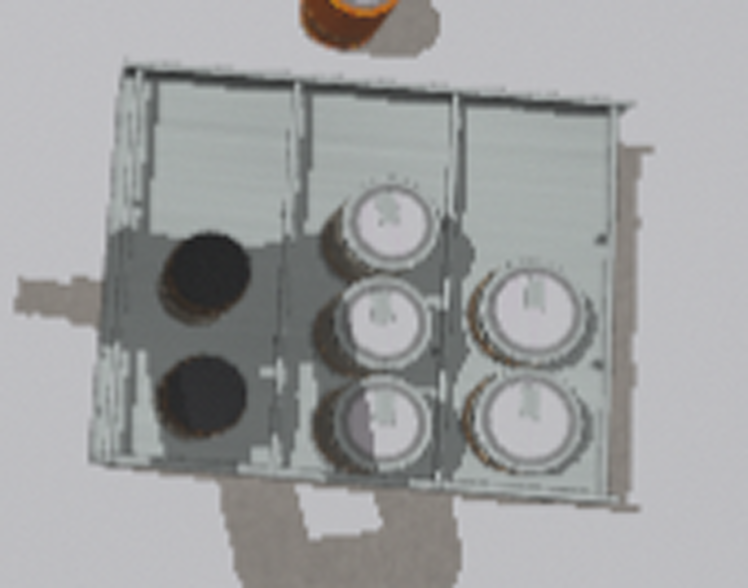

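```bash
python3 - <<'E'
from h import *
c,s=np.cos(np.radians(-3.35)),np.sin(np.radians(-3.35))
for n in ('side','top'):
    p,d=manip.camera(n); W=cloud(n,d).reshape(-1,3); W=W[np.isfinite(W[:,2])]
    x,y=W[:,0]-.5565,W[:,1]+.1185; u=x*c+y*s+.12; v=-x*s+y*c
    t=(abs(W[:,2]-.169)<.004)&(abs(v)<.03)&(u<.25)
    us=np.sort(u[t]); 
    print(n,'front edge u',us[:8].round(4),'rear',us[-5:].round(4),'biggest gaps at',[(round(us[i],4),round(us[i+1]-us[i],4)) for i in np.argsort(-np.diff(us))[:4]])
    r=(abs(W[:,2]-.105)<.004)&(abs(v)<.14)&(abs(u)<.02); print('rail top u',np.percentile(u[r],[2,50,98]).round(4))
    for k in range(3):
        lo=.0+k*.057; q=t&(abs(u-(.027+.0565*k))<.022); print(' tin',k,'centroid',u[q].mean().round(4),v[q].mean().round(4),'top z',np.median(W[q,2]).round(4))
E
```

```text
side front edge u [-0.4712 -0.4677 -0.4666 -0.4658 -0.4656 -0.4646 -0.4639 -0.4635] rear [0.1705 0.1712 0.1714 0.1714 0.1726] biggest gaps at [(np.float64(-0.4153), np.float64(0.4165)), (np.float64(0.1138), np.float64(0.0043)), (np.float64(-0.4712), np.float64(0.0035)), (np.float64(0.055), np.float64(0.0034))]
rail top u [-0.0053 -0.0017  0.0184]
 tin 0 centroid 0.0269 -0.0031 top z 0.1693
 tin 1 centroid 0.0837 -0.0006 top z 0.169
 tin 2 centroid 0.1409 -0.002 top z 0.1689
top front edge u [0.002  0.0022 0.0024 0.0027 0.0038 0.004  0.0041 0.0044] rear [0.1684 0.1685 0.1688 0.1689 0.1696] biggest gaps at [(np.float64(0.1117), np.float64(0.0045)), (np.float64(0.0529), np.float64(0.0043)), (np.float64(0.1165), np.float64(0.0019)), (np.float64(0.058), np.float64(0.0012))]
rail top u [-0.0065 -0.0022  0.0169]
 tin 0 centroid 0.0273 -0.0013 top z 0.1687
 tin 1 centroid 0.0838 0.0014 top z 0.1684
 tin 2 centroid 0.141 0.0 top z 0.1685
```

A stands 1–2 mm behind the rail, with gaps of about 3–4 mm between the tins. All three tops are level at 0.169 m and lie within about 3 mm of the lane's centre line. Handing in.

```bash
python3 -c "
from plant import manip
print(manip.sign_off())"
```

```text
the job is handed in; nothing more can be done
None
```

The restock is done and handed in at about 25.5 s of the 58 s allowed. I lifted tin A forward until it touched the front rail, eased it back about 1 mm and set it down. I then set tin B close behind it, and the new tin from the board close behind B. Each tin was lowered until the deck took its weight before I let go.

**Last checks:**
- **Position:** A is about 1–2 mm from the rail, and the gaps between the tins are about 3–4 mm.
- **Upright:** all three tops are level at 0.169 m, and the tins stand within about 3 mm of the lane's centre line.
- **Bystanders:** the jars and squat tins measure within 1 mm of where they started. The orange tin was never approached, and the gripper was well clear of everything at the end. I did not re-measure the grinder and ramekin at the end; nothing came near them.
- **Disagreements:** the two cameras differed by up to about 3 mm on single tin fits. The closed-finger width read about 52 mm on the 54 mm tins. Neither changed the result, and no check failed.

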